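# Find the high rest button on the lab jack and press it level

### The arm

A 6-joint arm with a two-finger parallel gripper is mounted at the origin on the work surface. World frame = base frame: x ahead of the robot, y to its left, z up, the work surface at z = 0. Lengths are in m, angles in degrees, forces in N, time in s.
With the tool pointing down it reaches from about 0.275 to 0.875 m from the base axis. Payload 12.5 kg.
Tool frame: the origin (TCP) lies midway between the tips of the shut fingers; the grasp point (between the pads) lies 19 mm behind it; z points along the fingers, y is the line along which they close (so a half turn about z gives the same grasp; the last joint's range is limited). The gripper opens to 85 mm and grips with 20 to 120 N. Pads are 22 mm wide; open, the fingers measure 114 mm over their backs; the gripper's body (76 mm by 85 mm) begins 54 mm behind the grasp point. The pads swing forward as they close: fully open they stand 13 mm farther back than shut.
Start: joints at [-79.962, 20.094, 94.641, -0, 65.266, -4.847], TCP at [0.141, -0.532, 0.231] pointing down, gripper open.
Joint ranges: [-157.81, 157.81], [-45, 120.19], [0.68, 151.7], [-89.99, 269.99], [4.06, 180], [-164.3, 164.3]. Speed limits (degrees/s): [127.2, 127.2, 159.86, 180, 180, 180].

### API

Orientations are given as a 3x3 rotation matrix whose columns are the frame's x, y, z axes.
In Python, from workcell import get_obs, viewer, ticket gives the robot as it stands.
- The arm moves only by the tool carry_out, never from a script. Its argument "commands" is a list of rows, each an object of numbers: "jaw": the finger opening in m, from 0 to 0.0854; "x", "y", "z": the shift along the tool's x, y, z in m; "rx", "ry", "rz": the turn, a rotation vector about the tool's x, y, z in degrees. A call has exactly 5 rows; each row is the pose to reach, as a shift and turn from the pose commanded when the call began, along the tool's axes at that moment; what a row does not reach only later rows make up. A row lasts 1/8 s, in which the tool goes at most 62.5 mm and 10.7 degrees, less where a joint would pass 70% of its speed; a pose out of reach is approached as far as the arm can. A call with a gripper value outside its range is refused whole. The fingers move at their own pace and stop on an object; "squeeze" is the grip in N (left out, the last holds). Time passes only in rows, so rows that repeat a pose let the fingers close, or fill a call up. It gives the time, the measured TCP pose, the force, the opening and the grip force at its end, in the units of the state.
- get_obs(): the state, without advancing time (a new reading comes with each control period).
- viewer.grab_frame(name): name is "scene" or "top" or "wrist"; returns (picture, depth): 480x640x3 uint8, red, green, blue; 480x640 float32, m along the optical axis (not along the pixel's ray), 0 where there is no reading.
- viewer.camera_params(name): a dict with "camera_matrix" (3x3 intrinsics, pixels), "R" (3x3) and "t" (3): a world point X has camera coordinates R X + t; the wrist camera has in their place "hand_eye" (4x4, takes a point from camera to tool coordinates, whose origin is the TCP and whose axes are the flange's). Camera axes: x right, y down, z forward; pixel columns grow to the right and rows downward; lengths in m; the calibration is good to about 2 mm. A picture is of the moment at which its call begins: read the wrist's pose just before it. camera_params takes no time and is no camera call.
- ticket.finish_job(): hands the job in; it is judged then, once.
The state is a dict: "time": time; "joint_pos": joint angles; "dq": joint speeds; "effort": joint torques, N m; "ee_pos": TCP position; "tcp_rot": TCP orientation; "ft_force": force on the tool from outside, world axes, zero at the start; "moment": the same for the moment, N m; "opening": finger opening in m; "grip_force": force on a finger pad.
Only numpy, scipy, OpenCV 4.12 (cv2) and the standard library are available. Lean on these libraries where they do the work, as an engineer would, in place of code of your own. Each camera call takes 0.05 s, during which the arm holds its last target. There are 200 camera calls.

### The job

One of the five rest buttons on the lab jack's plate stands a few millimetres higher than the other four, so dishes rock on it. Take the steel probe from its stand, touch its tip gently on the buttons to find the high one, and press that one straight down until it is level with the others, not below, without pushing the good ones down or jabbing the plate. Then put the probe back in its stand, fully home, and leave everything else alone.

Things in the scene. Friction and masses are not known exactly. Their poses are not given: they have to be found in the camera images.
- jack: grey lab jack fixed to the bench, base 150 x 150 mm; its 150 x 150 mm aluminium plate (upper face 90 mm above the bench, rigid) carries five round steel rest buttons, 16 mm dia, that stand out of the face. Origin: centre of its underside; z up, x and y along the plate's sides, black adjusting knob (to 102 mm from the origin) on the +x side
- place1 (a point): place of one rest button, at the middle of the plate (jack axes; the corner places are 45 mm from the middle along x and y). x and y are true; z is only nominal (105 mm): the common level of the four good buttons' tops is set by a carrier below the plate, is not measured, and lies 98 to 112 mm above the bench, different at each start
- place2 (a point): place of one rest button, at the plate's +x +y corner (jack axes; the corner places are 45 mm from the middle along x and y). x and y are true; z is only nominal (105 mm): the common level of the four good buttons' tops is set by a carrier below the plate, is not measured, and lies 98 to 112 mm above the bench, different at each start
- place3 (a point): place of one rest button, at the plate's +x -y corner (jack axes; the corner places are 45 mm from the middle along x and y). x and y are true; z is only nominal (105 mm): the common level of the four good buttons' tops is set by a carrier below the plate, is not measured, and lies 98 to 112 mm above the bench, different at each start
- place4 (a point): place of one rest button, at the plate's -x +y corner (jack axes; the corner places are 45 mm from the middle along x and y). x and y are true; z is only nominal (105 mm): the common level of the four good buttons' tops is set by a carrier below the plate, is not measured, and lies 98 to 112 mm above the bench, different at each start
- place5 (a point): place of one rest button, at the plate's -x -y corner (jack axes; the corner places are 45 mm from the middle along x and y). x and y are true; z is only nominal (105 mm): the common level of the four good buttons' tops is set by a carrier below the plate, is not measured, and lies 98 to 112 mm above the bench, different at each start
- button_a (a joint): height in m of the high button above level (0 = level with the other four, negative = pushed too low; starts at 0.0032 to 0.0048). Like all five it slides straight down at about 10 N: stiff friction, no spring, no stop at level (end of travel 6 mm below). Which of the five places it stands at changes from start to start and is not measured
- button_b (a joint): height in m of one of the four good buttons relative to level (starts at 0, negative = pushed down; held by the same 10 N friction, so a touch of under 8 N does not move it). Which place it stands at is not measured
- button_c (a joint): height in m of one of the four good buttons relative to level (starts at 0, negative = pushed down; held by the same 10 N friction, so a touch of under 8 N does not move it). Which place it stands at is not measured
- button_d (a joint): height in m of one of the four good buttons relative to level (starts at 0, negative = pushed down; held by the same 10 N friction, so a touch of under 8 N does not move it). Which place it stands at is not measured
- button_e (a joint): height in m of one of the four good buttons relative to level (starts at 0, negative = pushed down; held by the same 10 N friction, so a touch of under 8 N does not move it). Which place it stands at is not measured
- probe: the loose steel probe, about 0.13 kg, standing upright in its stand. Origin: centre of its flat lower tip; z along the probe, up. From the tip: round stem 10 mm dia up to 75 mm; flange 30 mm dia from 75 to 83 mm; round grip 18 mm dia from 83 to 128 mm (its top)
- stand: the probe's stand: wooden block 80 x 80 x 85 mm, fixed, with a vertical hole 16 mm dia (chamfered mouth) right through its middle. Origin: centre of its underside on the bench. With the probe home its stem is in the hole and its flange lies on the block's top, so the probe's tip is 10 mm above the bench
- dish: bystander, leave alone: open glass dish, 60 dia x 18 mm, on the bench; origin at the centre of its underside
- weight: bystander, leave alone: brass balance weight, 34 dia x 48 mm; origin at the centre of its underside
- flask: bystander, leave alone: conical glass flask, 92 dia at the foot, 133 mm tall; origin at the centre of its underside
- beaker: bystander, leave alone: glass beaker, 70 dia x 95 mm; origin at the centre of its underside
- wash: bystander, leave alone: clear plastic bottle with white cap, 60 dia x 160 mm tall; origin at the centre of its underside
- tin: bystander, leave alone: aluminium sample tin, 66 dia x 45 mm; origin at the centre of its underside
- stopper: bystander, leave alone: rubber stopper, 36 dia x 30 mm; origin at the centre of its underside

How it is judged (in metres and radians):
On the way, in this order (a step that is already met when the one before it is completed fails the run):
1. the probe is lifted out of its stand, the high button not yet pressed (height (world z) of probe above 0.085 m and value of joint button_a above 0.0025 m), for 0.1 s.
2. the high button is level with the others and the probe is over the plate (value of joint button_a between -0.0015 and 0.0015 m and horizontal distance between probe and jack below 0.1 m and height (world z) of probe above 0.085 m), for 0.2 s.
At the end, for the whole second after the job is handed in: the high button is within 1.5 mm of level, none of the other four is more than 1.5 mm below level, and the probe stands at rest in its stand, fully home (tip 10 mm above the bench within 2.5 mm, axis within 5 mm of the hole's, tilt under 0.08 rad) (value of joint button_a between -0.0015 and 0.0015 m and value of joint each of button_b, button_c, button_d, button_e above -0.0015 m and horizontal distance between probe and stand below 0.005 m and height (world z) of probe between 0.0075 and 0.0125 m and angle between probe's own z axis and vertical below 0.08 rad and linear speed of probe below 0.02 m/s); the robot touches nothing.
It fails at once if a good button is pushed more than 1.5 mm below level (value of joint any of button_b, button_c, button_d, button_e below -0.0015 m).
It fails at once if the high button is pushed more than 1.5 mm below level (value of joint button_a below -0.0015 m).
It fails at once if the probe is jabbed against the jack or its plate with more than 20 N (contact force between probe and jack above 20 N).
It fails at once if a bystander is moved more than 30 mm or tipped (distance of any of dish, weight, flask, beaker, wash, tin, stopper from where it was at the start of the episode above 0.03 m or angle between any of dish, weight, flask, beaker, wash, tin, stopper's own z axis and vertical above 0.4 rad).
It also fails if it takes over 72 s, if anything falls off the work surface, if the arm or the gripper's body presses on something with over 40 N, if the wrist force passes 120 N, or if a joint passes its speed limit or range.

## Working session

There is one attempt and no reset: what is moved stays moved. The work goes in short steps, Python scripts to look and compute and a tool call to move; the robot and the scene stay as the last step left them, time stands still between calls to the robot, and variables do not carry over. Pictures are saved under pics/ and viewed, at most 10 in all, crops included, and the job is handed in when it is done.

Besides the shell and the picture viewer there is one more tool, called after "Request:" in YAML: its name, and indented under it one key for each argument. carry_out: Moves the arm, as the interface text tells. Its arguments: {"type":"object","properties":{"commands":{"type":"array"},"squeeze":{"type":"number"}},"required":["commands"]}

```bash
mkdir -p pics; cat > h.py <<'E'
import numpy as np, cv2
from workcell import get_obs, viewer, ticket
def grab(n,f=None):
    o=get_obs(); p,d=viewer.grab_frame(n); c=viewer.camera_params(n)
    K=np.array(c["camera_matrix"])
    if "hand_eye" in c:
        T=np.eye(4); T[:3,:3]=o["tcp_rot"]; T[:3,3]=o["ee_pos"]; M=T@np.array(c["hand_eye"])
    else:
        M=np.eye(4); R=np.array(c["R"]); M[:3,:3]=R.T; M[:3,3]=-R.T@np.array(c["t"])
    if f: cv2.imwrite(f"pics/{f}.png",p[:,:,::-1]); np.savez(f"pics/{f}.npz",p=p,d=d,K=K,M=M)
    return p,d,K,M
def pt(f,u,v,z=None):
    s=np.load(f"pics/{f}.npz"); r=np.linalg.inv(s["K"])@[u,v,1]; M=s["M"]
    if z is None: k=s["d"][int(v),int(u)]
    else: k=(z-M[2,3])/(M[2,:3]@r)
    return M[:3,:3]@(r*k)+M[:3,3]
def cloud(f):
    s=np.load(f"pics/{f}.npz"); v,u=np.mgrid[:480,:640]; r=np.stack([u,v,np.ones_like(u)],-1)@np.linalg.inv(s["K"]).T
    return (r*s["d"][...,None])@s["M"][:3,:3].T+s["M"][:3,3]
E
python3 - <<'E'
from h import *
for n in("top","scene"):
    p,d,K,M=grab(n,n); print(n,K[0,0],M.round(3).tolist(),(d>0).mean())
o=get_obs(); print({k:np.round(v,3).tolist() for k,v in o.items()})
E
```

```text
top 508.53353373547554 [[-0.001, -0.995, 0.096, 0.481], [-1.0, -0.0, -0.008, 0.021], [0.008, -0.096, -0.995, 1.308], [0.0, 0.0, 0.0, 1.0]] 0.9960546875
scene 528.0338436287208 [[-0.399, 0.579, -0.711, 1.482], [0.917, 0.251, -0.31, 0.386], [-0.0, -0.776, -0.631, 0.884], [0.0, 0.0, 0.0, 1.0]] 0.9960677083333334
{'time': 0.1, 'joint_pos': [-79.962, 20.123, 94.673, -0.0, 65.263, -4.847], 'dq': [-0.061, -0.029, -0.185, 0.021, 0.041, 0.105], 'effort': [0.001, -50.683, -29.187, -0.0, 0.003, 0.0], 'ee_pos': [0.141, -0.531, 0.231], 'tcp_rot': [[0.966, 0.257, -0.0], [0.257, -0.966, 0.001], [0.0, -0.001, -1.0]], 'ft_force': [-0.045, -0.119, -0.284], 'moment': [-0.063, 0.028, -0.021], 'grip_force': 0.0, 'opening': 0.085}
```

View pics/top.png

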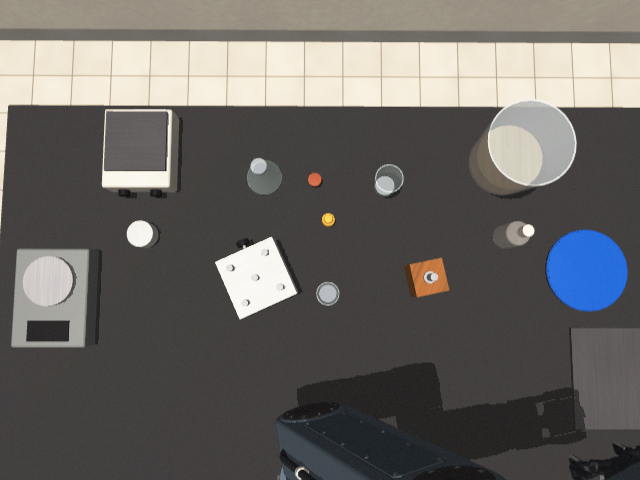

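View pics/scene.png

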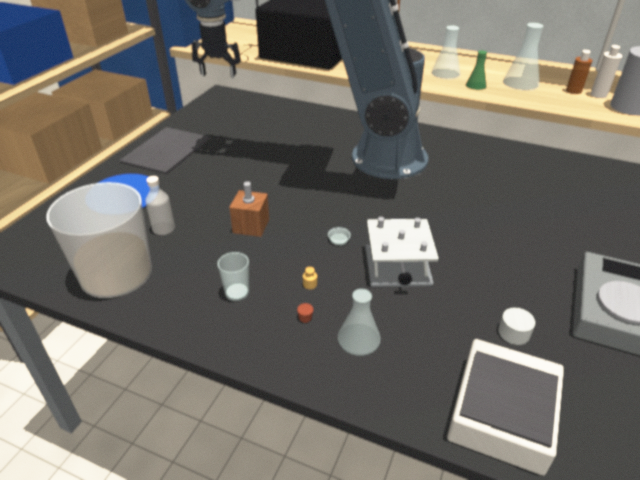

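The top view shows the plate centred near (256,277), its knob at (245,243), and the stand near (430,277) with the probe's top at (431,277). The bystanders stand clear of both.

```bash
python3 - <<'E'
from h import *
for f in("top","scene"):
    C=cloud(f); s=np.load(f"pics/{f}.npz")
    print(f,"bench z",np.median(C[200:230,300:420,2]) if f=="top" else np.median(C[150:170,280:330,2]))
    near=lambda c,r:(np.hypot(C[...,0]-c[0],C[...,1]-c[1])<r)
    P0=pt("top",256,277); S0=pt("top",418,285)
    m=near(P0,.13)&(abs(C[...,2]-.09)<.006)
    q=C[m]; rect=cv2.minAreaRect((q[:,:2]*1000).astype(np.float32)); print("plate",len(q),np.median(q[:,2]),rect)
    m=near(S0,.09)&(abs(C[...,2]-.085)<.006)
    q=C[m]; print("stand",len(q),np.median(q[:,2]),cv2.minAreaRect((q[:,:2]*1000).astype(np.float32)))
    m=near(S0,.09)&(C[...,2]>.125)&(C[...,2]<.16); q=C[m]; print("probe top",len(q),np.median(q,0),q[:,2].max())
    m=near(P0,.1)&(C[...,2]>.0965)&(C[...,2]<.13)
    n,l,st,ce=cv2.connectedComponentsWithStats(m.astype(np.uint8))
    for i in range(1,n):
        if st[i,4]>8: q=C[l==i]; print("btn",ce[i].round(1),len(q),np.median(q,0).round(4),np.percentile(q[:,2],[50,90]).round(4))
for (u,v) in((431,277),(245,243)): print(pt("top",u,v))
E
```

```text
top bench z -0.0006710527511863962
plate 3684 0.08912879313034361 ((500.70172119140625, 176.61038208007812), (150.02557373046875, 150.27859497070312), 24.31854248046875)
stand 991 0.08433955291689044 ((501.1973571777344, -239.3990020751953), (80.20886993408203, 81.25935363769531), 12.114936828613281)
probe top 52 [ 0.50137567 -0.23800742  0.13626316] 0.14115094314748977
btn [264.3 251.5] 36 [0.5596 0.154  0.1108] [0.1108 0.1132]
btn [229.4 267.1] 42 [0.5231 0.2357 0.1098] [0.1098 0.1121]
btn [254.6 276.8] 38 [0.4998 0.1764 0.1088] [0.1088 0.1118]
btn [279.9 286.2] 37 [0.4787 0.1159 0.1133] [0.1133 0.1156]
btn [244.7 302. ] 40 [0.4415 0.1981 0.1081] [0.1081 0.1119]
scene bench z -0.0011147193553713297
plate 2337 0.08912891298010983 ((502.46514892578125, 176.77964782714844), (156.70706176757812, 151.05267333984375), 23.710987091064453)
stand 506 0.08407610201647925 ((503.4449462890625, -238.76998901367188), (89.30768585205078, 82.33916473388672), 10.070943832397461)
probe top 48 [ 0.50633    -0.23794142  0.13512166] 0.1392144802912748
btn [380.5 221.7] 52 [0.4835 0.1181 0.1095] [0.1095 0.1149]
btn [417.3 221.8] 45 [0.4446 0.1992 0.1071] [0.1071 0.1104]
btn [401.4 233.5] 44 [0.5053 0.1769 0.1079] [0.1079 0.1106]
btn [384.8 245.7] 51 [0.5641 0.1545 0.108 ] [0.108  0.1106]
btn [423.7 245.4] 51 [0.5271 0.237  0.1075] [0.1075 0.111 ]
[ 0.49913685 -0.23330699  0.13476491]
[0.58391586 0.20681192 0.05996765]
```

The plate comes out at (0.501, 0.177, 0.089) with yaw about 24°, and the stand at (0.501, -0.239). Both agree with the given sizes. The −x−y button at (0.478, 0.117) looks about 4 mm high; I'll check that by touch. First I move over the stand.

Request:
carry_out:
  commands:
    - {"x":0.05,"y":-0.0225,"z":0,"jaw":0.085}
    - {"x":0.1,"y":-0.045,"z":0,"jaw":0.085}
    - {"x":0.15,"y":-0.0675,"z":0,"jaw":0.085}
    - {"x":0.2,"y":-0.09,"z":0,"jaw":0.085}
    - {"x":0.25,"y":-0.1125,"z":0,"jaw":0.085}

```text
invalid input
```

Request:
carry_out:
  commands:
    - {"x":0.05,"y":-0.0225,"z":0,"jaw":0.085}
    - {"x":0.1,"y":-0.045,"z":0,"jaw":0.085}
    - {"x":0.15,"y":-0.0675,"z":0,"jaw":0.085}
    - {"x":0.173,"y":-0.078,"z":0,"jaw":0.085}
    - {"x":0.173,"y":-0.078,"z":0,"jaw":0.085}

```text
invalid input
```

```bash
python3 - <<'E'
from h import *
grab("wrist","w1"); o=get_obs(); print(o["ee_pos"],o["tcp_rot"],o["ft_force"])
C=cloud("w1"); 
m=(np.hypot(C[...,0]-.501,C[...,1]+.239)<.07)
for a,b in((.08,.088),(.09,.0965),(.13,.145)):
    q=C[m&(C[...,2]>a)&(C[...,2]<b)]; print(a,len(q))
    if len(q)>10: print(np.median(q,0),cv2.minAreaRect((q[:,:2]*1000).astype(np.float32)),cv2.minEnclosingCircle((q[:,:2]*1000).astype(np.float32)))
E
```

```text
[ 0.14125952 -0.53129632  0.23089027] [[ 9.66445001e-01  2.56873572e-01 -1.69299496e-04]
 [ 2.56873622e-01 -9.66444619e-01  8.60347389e-04]
 [ 5.73819208e-05 -8.74967008e-04 -9.99999616e-01]] [-1.26542546 -0.21160152  0.6000051 ]
0.08 0
0.09 0
0.13 0
```

View pics/w1.png

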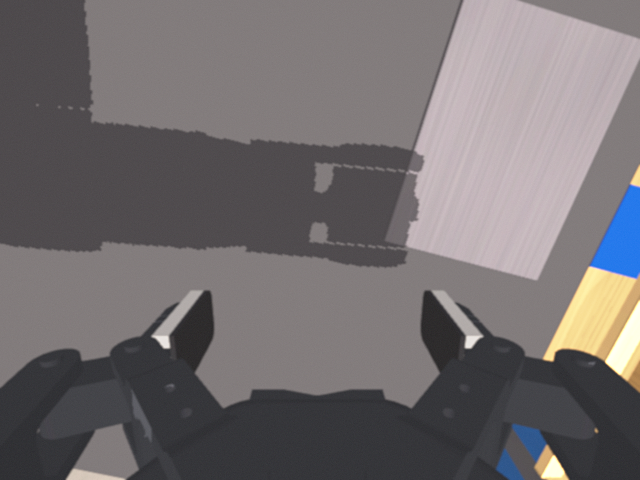

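The arm hadn't moved: this picture shows the fingers over empty bench. The rows probably need every field, so I'll fill them all in.

Request:
carry_out:
  commands:
    - {"jaw":0.085,"x":0.05,"y":-0.0225,"z":0,"rx":0,"ry":0,"rz":0}
    - {"jaw":0.085,"x":0.1,"y":-0.045,"z":0,"rx":0,"ry":0,"rz":0}
    - {"jaw":0.085,"x":0.15,"y":-0.0675,"z":0,"rx":0,"ry":0,"rz":0}
    - {"jaw":0.085,"x":0.2,"y":-0.09,"z":0,"rx":0,"ry":0,"rz":0}
    - {"jaw":0.085,"x":0.25,"y":-0.1125,"z":0,"rx":0,"ry":0,"rz":0}
  squeeze: 100

```text
time: 0.78
ee_pos: [0.3552, -0.3572, 0.2313]
tcp_rot: [[0.966, 0.257, -0.0], [0.257, -0.966, 0.0], [-0.0, -0.0, -1.0]]
ft_force: [0.5, -1.6, 0.4]
opening: 0.0852
grip_force: 0.0
```

Request:
carry_out:
  commands:
    - {"jaw":0.085,"x":0.05,"y":-0.0225,"z":0,"rx":0,"ry":0,"rz":0}
    - {"jaw":0.085,"x":0.1,"y":-0.045,"z":0,"rx":0,"ry":0,"rz":0}
    - {"jaw":0.085,"x":0.15,"y":-0.067,"z":0,"rx":0,"ry":0,"rz":0}
    - {"jaw":0.085,"x":0.173,"y":-0.077,"z":0,"rx":0,"ry":0,"rz":0}
    - {"jaw":0.085,"x":0.173,"y":-0.077,"z":0,"rx":0,"ry":0,"rz":0}

```text
time: 1.4
ee_pos: [0.5022, -0.2386, 0.2309]
tcp_rot: [[0.966, 0.259, -0.001], [0.259, -0.966, 0.0], [-0.0, -0.0, -1.0]]
ft_force: [-0.3, 0.3, 0.5]
opening: 0.0851
grip_force: 0.0
```

```bash
python3 - <<'E'
from h import *
grab("wrist","w2"); o=get_obs(); print(o["ee_pos"],o["ft_force"])
C=cloud("w2"); 
m=(np.hypot(C[...,0]-.501,C[...,1]+.239)<.07)
for a,b in((.08,.088),(.09,.0965),(.13,.145)):
    q=C[m&(C[...,2]>a)&(C[...,2]<b)]; print(a,len(q))
    if len(q)>10: print(np.median(q,0),cv2.minAreaRect((q[:,:2]*1000).astype(np.float32)),cv2.minEnclosingCircle((q[:,:2]*1000).astype(np.float32)))
E
```

```text
[ 0.50139775 -0.23938706  0.23092554] [-0.63165006  0.30971717 -0.76804539]
0.08 7388
[ 0.50537135 -0.23554538  0.08434377] ((499.6888427734375, -237.79632568359375), (80.7479248046875, 80.4107666015625), 11.958209037780762) ((499.838623046875, -237.38970947265625), 56.048500061035156)
0.09 448
[ 0.50625718 -0.2347486   0.0923227 ] ((502.5877990722656, -236.55519104003906), (23.940879821777344, 29.213022232055664), 15.115293502807617) ((500.1690673828125, -237.51173400878906), 14.91506576538086)
0.13 509
[ 0.50089832 -0.2372706   0.13718593] ((500.23199462890625, -237.3793487548828), (17.050411224365234, 17.111881256103516), 5.815457344055176) ((500.0021057128906, -237.6016082763672), 8.951759338378906)
```

View pics/w2.png

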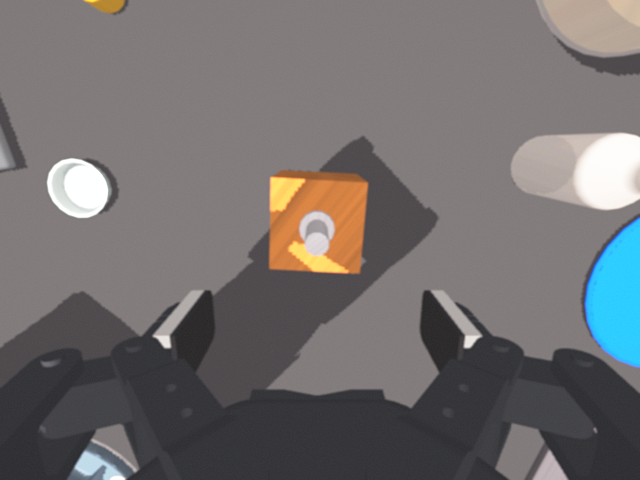

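The wrist view shows the probe's top at (317,243) on the stand, centred between the fingers. It measures (0.500, -0.2376), with the top at 0.137 as expected. I'll go down and grip.

Request:
carry_out:
  commands:
    - {"jaw":0.085,"x":-0.0007,"y":-0.0015,"z":0.03,"rx":0,"ry":0,"rz":0}
    - {"jaw":0.085,"x":-0.0007,"y":-0.0015,"z":0.06,"rx":0,"ry":0,"rz":0}
    - {"jaw":0.085,"x":-0.0007,"y":-0.0015,"z":0.09,"rx":0,"ry":0,"rz":0}
    - {"jaw":0.085,"x":-0.0007,"y":-0.0015,"z":0.115,"rx":0,"ry":0,"rz":0}
    - {"jaw":0.085,"x":-0.0007,"y":-0.0015,"z":0.13,"rx":0,"ry":0,"rz":0}

```text
time: 2.08
ee_pos: [0.4993, -0.2391, 0.1003]
tcp_rot: [[0.967, 0.256, -0.001], [0.256, -0.967, 0.001], [-0.001, -0.001, -1.0]]
ft_force: [-0.1, 0.2, 0.2]
opening: 0.0849
grip_force: 0.0
```

Request:
carry_out:
  commands:
    - {"jaw":0.05,"x":0,"y":0,"z":0,"rx":0,"ry":0,"rz":0}
    - {"jaw":0.03,"x":0,"y":0,"z":0,"rx":0,"ry":0,"rz":0}
    - {"jaw":0.01,"x":0,"y":0,"z":0,"rx":0,"ry":0,"rz":0}
    - {"jaw":0.0,"x":0,"y":0,"z":0,"rx":0,"ry":0,"rz":0}
    - {"jaw":0.0,"x":0,"y":0,"z":0,"rx":0,"ry":0,"rz":0}
  squeeze: 100

```text
time: 2.7
ee_pos: [0.5007, -0.2386, 0.1022]
tcp_rot: [[0.966, 0.257, 0.001], [0.257, -0.966, -0.001], [0.001, 0.001, -1.0]]
ft_force: [-1.9, 0.3, 5.4]
opening: 0.0162
grip_force: 97.3
```

```bash
python3 - <<'E'
from h import *
for i in range(1):
    o=get_obs(); print(o["ee_pos"],o["ft_force"],o["opening"],o["grip_force"],o["tcp_rot"][:,2])
E
```

```text
[ 0.50068412 -0.23856304  0.10220068] [-1.86593602  0.32404833  5.39474078] 0.016240615252712698 97.34361290931702 [ 9.25192425e-04 -5.40416334e-04 -9.99999426e-01]
```

Request:
carry_out:
  commands:
    - {"jaw":0.0,"x":0,"y":0,"z":-0.02,"rx":0,"ry":0,"rz":0}
    - {"jaw":0.0,"x":0,"y":0,"z":-0.05,"rx":0,"ry":0,"rz":0}
    - {"jaw":0.0,"x":0,"y":0,"z":-0.08,"rx":0,"ry":0,"rz":0}
    - {"jaw":0.0,"x":0,"y":0,"z":-0.11,"rx":0,"ry":0,"rz":0}
    - {"jaw":0.0,"x":0,"y":0,"z":-0.13,"rx":0,"ry":0,"rz":0}

```text
time: 3.32
ee_pos: [0.5005, -0.2385, 0.2329]
tcp_rot: [[0.966, 0.257, 0.001], [0.257, -0.966, -0.001], [0.001, 0.001, -1.0]]
ft_force: [0.1, -0.4, -1.4]
opening: 0.0156
grip_force: 97.5
```

Request:
carry_out:
  commands:
    - {"jaw":0.0,"x":0,"y":0,"z":0,"rx":0,"ry":0,"rz":0}
    - {"jaw":0.0,"x":0,"y":0,"z":0,"rx":0,"ry":0,"rz":0}
    - {"jaw":0.0,"x":0,"y":0,"z":0,"rx":0,"ry":0,"rz":0}
    - {"jaw":0.0,"x":0,"y":0,"z":0,"rx":0,"ry":0,"rz":0}
    - {"jaw":0.0,"x":0,"y":0,"z":0,"rx":0,"ry":0,"rz":0}

```text
time: 3.95
ee_pos: [0.5003, -0.2384, 0.231]
tcp_rot: [[0.966, 0.257, -0.0], [0.257, -0.966, 0.0], [-0.0, -0.0, -1.0]]
ft_force: [0.2, -0.6, -1.9]
opening: 0.0159
grip_force: 97.5
```

```bash
python3 - <<'E'
from h import *
for n in("scene","wrist"):
    grab(n,n+"_l")
o=get_obs(); print(o["ee_pos"],o["ft_force"],o["opening"],o["tcp_rot"][:,2]); e=o["ee_pos"]
a=cv2.imread("pics/scene_l.png"); 
s=np.load("pics/scene_l.npz"); M=np.linalg.inv(s["M"]); c=s["K"]@(M[:3,:3]@(e-[0,0,.04])+M[:3,3]); u,v=(c[:2]/c[2]).astype(int); print(u,v)
a=cv2.resize(a[max(v-50,0):v+50,u-50:u+50],None,fx=4,fy=4,interpolation=cv2.INTER_CUBIC)
w=cv2.imread("pics/wrist_l.png")[150:470,160:480]; w=cv2.resize(w,(400,400))
cv2.imwrite("pics/lift.png",np.hstack([cv2.resize(a,(400,400)),w]))
E
```

```text
[ 0.50034963 -0.23844003  0.23114896] [-0.36472487 -0.04640717 -0.99244361] 0.016136222958793883 [-1.65113102e-04  1.31374134e-04 -9.99999978e-01]
245 165
```

View pics/lift.png

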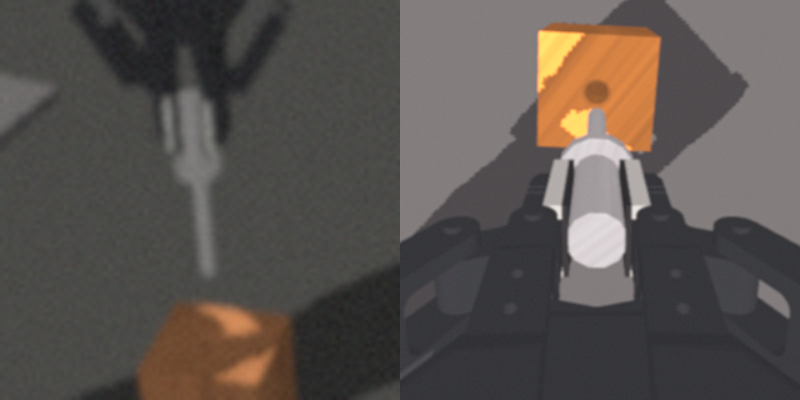

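The probe is out of the stand, about upright, and held symmetrically. Next I measure its axis and tip from the depth images.

```bash
cat >> h.py <<'E'
def axis(f,e):
    C=cloud(f); m=(np.hypot(C[...,0]-e[0],C[...,1]-e[1])<.025)&(C[...,2]<e[2]-.015)&(C[...,2]>e[2]-.11)
    q=C[m]; cam=np.load(f"pics/{f}.npz")["M"][:3,3]
    zmin=np.percentile(q[:,2],1)
    out=[]
    for lo in np.arange(zmin,e[2]-.02,.012):
        s=q[(q[:,2]>=lo)&(q[:,2]<lo+.012)]
        if len(s)>5: out.append(np.r_[np.median(s,0),np.ptp(s[:,:2],axis=0),len(s)])
    return zmin,np.array(out)
E
python3 - <<'E'
from h import *
np.set_printoptions(precision=4,suppress=True)
e=get_obs()["ee_pos"]
for f in("scene_l","wrist_l"): print(f,*axis(f,e),sep="\n")
# vertical expectation in scene
s=np.load("pics/scene_l.npz"); M=np.linalg.inv(s["M"])
for dz in(0,.0,-.04,-.092):
    c=s["K"]@(M[:3,:3]@(e+[0,0,dz])+M[:3,3]); print(dz,c[:2]/c[2])
E
```

```text
scene_l
0.1391727404586455
[[ 0.5059 -0.2365  0.1452  0.0099  0.0091 15.    ]
 [ 0.5027 -0.2372  0.1573  0.0144  0.0075 15.    ]
 [ 0.5061 -0.2379  0.1698  0.01    0.0102 16.    ]
 [ 0.5066 -0.237   0.1819  0.0128  0.0098 17.    ]
 [ 0.5061 -0.2372  0.1917  0.0095  0.0113 15.    ]
 [ 0.5057 -0.2376  0.2031  0.0079  0.0074 13.    ]]
wrist_l
0.14026180329425303
[[ 0.5036 -0.2362  0.1463  0.0043  0.0088 64.    ]
 [ 0.5038 -0.2362  0.158   0.0052  0.0088 75.    ]
 [ 0.5036 -0.2362  0.17    0.0048  0.0093 86.    ]
 [ 0.504  -0.2365  0.1787  0.0042  0.0079 44.    ]]
0 [244.2625 151.2692]
0.0 [244.2625 151.2692]
-0.04 [245.662  165.2887]
-0.092 [247.4038 182.7365]
```

The probe is vertical, with its tip 92 mm below the TCP. I'll carry it over the plate.

Request:
carry_out:
  commands:
    - {"jaw":0.0,"x":0.008,"y":-0.03,"z":0,"rx":0,"ry":0,"rz":0}
    - {"jaw":0.0,"x":0.0205,"y":-0.077,"z":0,"rx":0,"ry":0,"rz":0}
    - {"jaw":0.0,"x":0.033,"y":-0.124,"z":0,"rx":0,"ry":0,"rz":0}
    - {"jaw":0.0,"x":0.0455,"y":-0.171,"z":0,"rx":0,"ry":0,"rz":0}
    - {"jaw":0.0,"x":0.058,"y":-0.218,"z":0,"rx":0,"ry":0,"rz":0}

```text
time: 4.68
ee_pos: [0.5003, -0.0114, 0.2314]
tcp_rot: [[0.966, 0.257, 0.0], [0.257, -0.966, -0.0], [0.0, 0.0, -1.0]]
ft_force: [1.4, -0.3, -1.4]
opening: 0.0156
grip_force: 97.6
```

Request:
carry_out:
  commands:
    - {"jaw":0.0,"x":0.0125,"y":-0.047,"z":0,"rx":0,"ry":0,"rz":0}
    - {"jaw":0.0,"x":0.025,"y":-0.094,"z":0,"rx":0,"ry":0,"rz":0}
    - {"jaw":0.0,"x":0.0375,"y":-0.141,"z":0,"rx":0,"ry":0,"rz":0}
    - {"jaw":0.0,"x":0.0487,"y":-0.183,"z":0,"rx":0,"ry":0,"rz":0}
    - {"jaw":0.0,"x":0.0487,"y":-0.183,"z":0,"rx":0,"ry":0,"rz":0}

```text
time: 5.3
ee_pos: [0.5002, 0.1788, 0.2312]
tcp_rot: [[0.966, 0.26, 0.0], [0.26, -0.966, 0.0], [0.0, -0.0, -1.0]]
ft_force: [-0.4, -0.4, -1.4]
opening: 0.0158
grip_force: 97.7
```

```bash
python3 - <<'E'
from h import *
np.set_printoptions(precision=4,suppress=True)
grab("wrist","w3"); o=get_obs(); print(o["ee_pos"],o["ft_force"],o["tcp_rot"][:,0])
C=cloud("w3"); c=np.array([.501,.1767])
m=(np.hypot(C[...,0]-c[0],C[...,1]-c[1])<.12)&(abs(C[...,2]-.0895)<.004); q=C[m]
print(len(q),np.median(q[:,2]),cv2.minAreaRect((q[:,:2]*1000).astype(np.float32)))
th=np.radians(24.3); R=np.array([[np.cos(th),-np.sin(th)],[np.sin(th),np.cos(th)]])
for k,(a,b) in enumerate(((0,0),(1,1),(1,-1),(-1,1),(-1,-1))):
    p=c+R@[.045*a,.045*b]; n=np.hypot(C[...,0]-p[0],C[...,1]-p[1])<.014
    q=C[n&(C[...,2]>.0965)&(C[...,2]<.125)]
    if len(q)<20: print(k+1,p,len(q)); continue
    t=np.percentile(q[:,2],80); t=np.median(q[q[:,2]>t-.002,2]); g=q[abs(q[:,2]-t)<.002]
    print(k+1,p,"top",t,len(g),cv2.minEnclosingCircle((g[:,:2]*1000).astype(np.float32)))
E
```

```text
[0.5003 0.1774 0.2312] [ 0.2716 -0.4228 -0.6808] [ 0.9659  0.259  -0.0001]
24791 0.08936541485603627 ((498.87060546875, 178.57272338867188), (149.47718811035156, 150.1930389404297), 24.34725570678711)
1 [0.501  0.1767] top 0.10986567116355947 241 ((498.80657958984375, 178.38400268554688), 7.820122241973877)
2 [0.5235 0.2362] top 0.10984857653639779 334 ((520.9954833984375, 237.93910217285156), 7.960031986236572)
3 [0.5605 0.1542] top 0.10986530638976388 354 ((558.1226196289062, 156.10987854003906), 7.8693084716796875)
4 [0.4415 0.1992] top 0.10972054022632355 49 ((442.13427734375, 202.46299743652344), 6.649231910705566)
5 [0.4785 0.1172] top 0.11373939279863715 285 ((476.2425842285156, 118.98046875), 8.077569007873535)
```

View pics/w3.png

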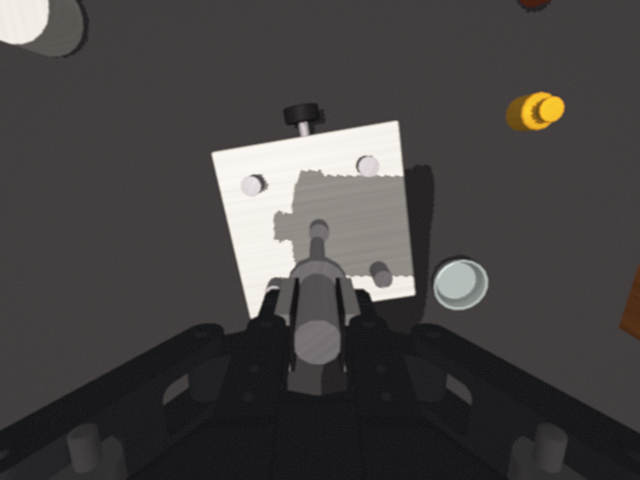

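Place5, the lower-right button at (381,274), stands 3.9 mm above the other four, which read about 0.110. The tip is over the middle button at (318,230). I'll confirm by touch, starting with the middle button.

Request:
carry_out:
  commands:
    - {"jaw":0.0,"x":0,"y":0,"z":0.008,"rx":0,"ry":0,"rz":0}
    - {"jaw":0.0,"x":0,"y":0,"z":0.016,"rx":0,"ry":0,"rz":0}
    - {"jaw":0.0,"x":0,"y":0,"z":0.022,"rx":0,"ry":0,"rz":0}
    - {"jaw":0.0,"x":0,"y":0,"z":0.0255,"rx":0,"ry":0,"rz":0}
    - {"jaw":0.0,"x":0,"y":0,"z":0.0255,"rx":0,"ry":0,"rz":0}

```text
time: 5.98
ee_pos: [0.5005, 0.1764, 0.2056]
tcp_rot: [[0.966, 0.257, -0.0], [0.257, -0.966, -0.0], [-0.0, -0.0, -1.0]]
ft_force: [-0.1, 0.1, -1.2]
opening: 0.0159
grip_force: 97.7
```

Request:
carry_out:
  commands:
    - {"jaw":0.0,"x":0,"y":0,"z":0.0003,"rx":0,"ry":0,"rz":0}
    - {"jaw":0.0,"x":0,"y":0,"z":0.0006,"rx":0,"ry":0,"rz":0}
    - {"jaw":0.0,"x":0,"y":0,"z":0.001,"rx":0,"ry":0,"rz":0}
    - {"jaw":0.0,"x":0,"y":0,"z":0.001,"rx":0,"ry":0,"rz":0}
    - {"jaw":0.0,"x":0,"y":0,"z":0.001,"rx":0,"ry":0,"rz":0}

```text
time: 6.6
ee_pos: [0.5005, 0.1765, 0.2048]
tcp_rot: [[0.966, 0.257, 0.0], [0.257, -0.966, -0.0], [-0.0, 0.0, -1.0]]
ft_force: [-0.9, -0.2, -1.3]
opening: 0.0159
grip_force: 97.7
```

Request:
carry_out:
  commands:
    - {"jaw":0.0,"x":0,"y":0,"z":0.0003,"rx":0,"ry":0,"rz":0}
    - {"jaw":0.0,"x":0,"y":0,"z":0.0006,"rx":0,"ry":0,"rz":0}
    - {"jaw":0.0,"x":0,"y":0,"z":0.001,"rx":0,"ry":0,"rz":0}
    - {"jaw":0.0,"x":0,"y":0,"z":0.001,"rx":0,"ry":0,"rz":0}
    - {"jaw":0.0,"x":0,"y":0,"z":0.001,"rx":0,"ry":0,"rz":0}

```text
time: 7.22
ee_pos: [0.5005, 0.1765, 0.2038]
tcp_rot: [[0.966, 0.257, 0.0], [0.257, -0.966, -0.0], [0.0, 0.0, -1.0]]
ft_force: [-0.1, -0.2, -0.2]
opening: 0.0158
grip_force: 97.7
```

Request:
carry_out:
  commands:
    - {"jaw":0.0,"x":0,"y":0,"z":0.0002,"rx":0,"ry":0,"rz":0}
    - {"jaw":0.0,"x":0,"y":0,"z":0.0004,"rx":0,"ry":0,"rz":0}
    - {"jaw":0.0,"x":0,"y":0,"z":0.0005,"rx":0,"ry":0,"rz":0}
    - {"jaw":0.0,"x":0,"y":0,"z":0.0005,"rx":0,"ry":0,"rz":0}
    - {"jaw":0.0,"x":0,"y":0,"z":0.0005,"rx":0,"ry":0,"rz":0}

```text
time: 7.85
ee_pos: [0.5005, 0.1765, 0.2033]
tcp_rot: [[0.966, 0.257, 0.0], [0.257, -0.966, 0.0], [0.0, -0.0, -1.0]]
ft_force: [-0.4, -0.3, -1.4]
opening: 0.0157
grip_force: 97.7
```

Request:
carry_out:
  commands:
    - {"jaw":0.0,"x":0,"y":0,"z":0.0002,"rx":0,"ry":0,"rz":0}
    - {"jaw":0.0,"x":0,"y":0,"z":0.0004,"rx":0,"ry":0,"rz":0}
    - {"jaw":0.0,"x":0,"y":0,"z":0.0005,"rx":0,"ry":0,"rz":0}
    - {"jaw":0.0,"x":0,"y":0,"z":0.0005,"rx":0,"ry":0,"rz":0}
    - {"jaw":0.0,"x":0,"y":0,"z":0.0005,"rx":0,"ry":0,"rz":0}

```text
time: 8.48
ee_pos: [0.5005, 0.1765, 0.2028]
tcp_rot: [[0.966, 0.257, -0.0], [0.257, -0.966, 0.0], [0.0, -0.0, -1.0]]
ft_force: [-0.4, 0.2, -0.9]
opening: 0.0154
grip_force: 97.7
```

Request:
carry_out:
  commands:
    - {"jaw":0.0,"x":0,"y":0,"z":0.0002,"rx":0,"ry":0,"rz":0}
    - {"jaw":0.0,"x":0,"y":0,"z":0.0004,"rx":0,"ry":0,"rz":0}
    - {"jaw":0.0,"x":0,"y":0,"z":0.0005,"rx":0,"ry":0,"rz":0}
    - {"jaw":0.0,"x":0,"y":0,"z":0.0005,"rx":0,"ry":0,"rz":0}
    - {"jaw":0.0,"x":0,"y":0,"z":0.0005,"rx":0,"ry":0,"rz":0}

```text
time: 9.1
ee_pos: [0.5007, 0.1766, 0.2027]
tcp_rot: [[0.966, 0.257, 0.001], [0.257, -0.966, 0.0], [0.001, -0.0, -1.0]]
ft_force: [-1.2, -0.1, 4.8]
opening: 0.0158
grip_force: 97.9
```

The middle button is touched at TCP z = 0.2027 with about 6 N, which is under 8 N. Now I go to place5.

Request:
carry_out:
  commands:
    - {"jaw":0.0,"x":0,"y":0,"z":-0.006,"rx":0,"ry":0,"rz":0}
    - {"jaw":0.0,"x":0,"y":0,"z":-0.012,"rx":0,"ry":0,"rz":0}
    - {"jaw":0.0,"x":-0.0125,"y":0.0175,"z":-0.012,"rx":0,"ry":0,"rz":0}
    - {"jaw":0.0,"x":-0.025,"y":0.035,"z":-0.012,"rx":0,"ry":0,"rz":0}
    - {"jaw":0.0,"x":-0.037,"y":0.0517,"z":-0.012,"rx":0,"ry":0,"rz":0}

```text
time: 9.72
ee_pos: [0.4772, 0.1154, 0.2142]
tcp_rot: [[0.967, 0.256, -0.0], [0.256, -0.967, -0.0], [-0.0, 0.0, -1.0]]
ft_force: [0.2, -1.4, -1.1]
opening: 0.0158
grip_force: 97.7
```

Request:
carry_out:
  commands:
    - {"jaw":0.0,"x":0,"y":0,"z":0,"rx":0,"ry":0,"rz":0}
    - {"jaw":0.0,"x":0,"y":0,"z":0.0015,"rx":0,"ry":0,"rz":0}
    - {"jaw":0.0,"x":0,"y":0,"z":0.003,"rx":0,"ry":0,"rz":0}
    - {"jaw":0.0,"x":0,"y":0,"z":0.0045,"rx":0,"ry":0,"rz":0}
    - {"jaw":0.0,"x":0,"y":0,"z":0.0055,"rx":0,"ry":0,"rz":0}

```text
time: 10.35
ee_pos: [0.478, 0.1172, 0.2086]
tcp_rot: [[0.966, 0.257, -0.0], [0.257, -0.966, -0.0], [-0.0, -0.0, -1.0]]
ft_force: [0.3, -0.0, -0.7]
opening: 0.0161
grip_force: 97.8
```

Request:
carry_out:
  commands:
    - {"jaw":0.0,"x":0,"y":0,"z":0.0002,"rx":0,"ry":0,"rz":0}
    - {"jaw":0.0,"x":0,"y":0,"z":0.0004,"rx":0,"ry":0,"rz":0}
    - {"jaw":0.0,"x":0,"y":0,"z":0.0006,"rx":0,"ry":0,"rz":0}
    - {"jaw":0.0,"x":0,"y":0,"z":0.0008,"rx":0,"ry":0,"rz":0}
    - {"jaw":0.0,"x":0,"y":0,"z":0.0008,"rx":0,"ry":0,"rz":0}

```text
time: 10.98
ee_pos: [0.478, 0.117, 0.208]
tcp_rot: [[0.966, 0.257, 0.0], [0.257, -0.966, 0.0], [0.0, -0.0, -1.0]]
ft_force: [-0.9, -0.4, -2.4]
opening: 0.0158
grip_force: 97.8
```

Request:
carry_out:
  commands:
    - {"jaw":0.0,"x":0,"y":0,"z":0.0002,"rx":0,"ry":0,"rz":0}
    - {"jaw":0.0,"x":0,"y":0,"z":0.0004,"rx":0,"ry":0,"rz":0}
    - {"jaw":0.0,"x":0,"y":0,"z":0.0006,"rx":0,"ry":0,"rz":0}
    - {"jaw":0.0,"x":0,"y":0,"z":0.0008,"rx":0,"ry":0,"rz":0}
    - {"jaw":0.0,"x":0,"y":0,"z":0.0008,"rx":0,"ry":0,"rz":0}

```text
time: 11.6
ee_pos: [0.478, 0.117, 0.2072]
tcp_rot: [[0.966, 0.257, -0.0], [0.257, -0.966, 0.0], [-0.0, -0.0, -1.0]]
ft_force: [-0.4, 0.2, -1.4]
opening: 0.0155
grip_force: 97.8
```

Request:
carry_out:
  commands:
    - {"jaw":0.0,"x":0,"y":0,"z":0.0002,"rx":0,"ry":0,"rz":0}
    - {"jaw":0.0,"x":0,"y":0,"z":0.0004,"rx":0,"ry":0,"rz":0}
    - {"jaw":0.0,"x":0,"y":0,"z":0.0006,"rx":0,"ry":0,"rz":0}
    - {"jaw":0.0,"x":0,"y":0,"z":0.0006,"rx":0,"ry":0,"rz":0}
    - {"jaw":0.0,"x":0,"y":0,"z":0.0006,"rx":0,"ry":0,"rz":0}

```text
time: 12.22
ee_pos: [0.478, 0.117, 0.2066]
tcp_rot: [[0.966, 0.257, 0.0], [0.257, -0.966, 0.0], [0.0, -0.0, -1.0]]
ft_force: [0.2, -0.2, -1.3]
opening: 0.0158
grip_force: 97.8
```

Request:
carry_out:
  commands:
    - {"jaw":0.0,"x":0,"y":0,"z":0.0003,"rx":0,"ry":0,"rz":0}
    - {"jaw":0.0,"x":0,"y":0,"z":0.0006,"rx":0,"ry":0,"rz":0}
    - {"jaw":0.0,"x":0,"y":0,"z":0.0009,"rx":0,"ry":0,"rz":0}
    - {"jaw":0.0,"x":0,"y":0,"z":0.001,"rx":0,"ry":0,"rz":0}
    - {"jaw":0.0,"x":0,"y":0,"z":0.001,"rx":0,"ry":0,"rz":0}

```text
time: 12.85
ee_pos: [0.4784, 0.1171, 0.2064]
tcp_rot: [[0.966, 0.257, 0.001], [0.257, -0.966, 0.0], [0.001, 0.0, -1.0]]
ft_force: [-2.7, -0.9, 8.7]
opening: 0.0159
grip_force: 98.0
```

Request:
carry_out:
  commands:
    - {"jaw":0.0,"x":0,"y":0,"z":0.0003,"rx":0,"ry":0,"rz":0}
    - {"jaw":0.0,"x":0,"y":0,"z":0.0006,"rx":0,"ry":0,"rz":0}
    - {"jaw":0.0,"x":0,"y":0,"z":0.0009,"rx":0,"ry":0,"rz":0}
    - {"jaw":0.0,"x":0,"y":0,"z":0.001,"rx":0,"ry":0,"rz":0}
    - {"jaw":0.0,"x":0,"y":0,"z":0.001,"rx":0,"ry":0,"rz":0}

```text
time: 13.48
ee_pos: [0.4784, 0.1171, 0.2054]
tcp_rot: [[0.966, 0.257, 0.001], [0.257, -0.966, 0.0], [0.001, 0.0, -1.0]]
ft_force: [-1.4, -0.9, 8.0]
opening: 0.0157
grip_force: 98.0
```

Contact came at TCP z = 0.2066, so this button is 3.9 mm high as the images said. It now slides at about 10 N, so I press on down to 0.2027.

Request:
carry_out:
  commands:
    - {"jaw":0.0,"x":0,"y":0,"z":0.0005,"rx":0,"ry":0,"rz":0}
    - {"jaw":0.0,"x":0,"y":0,"z":0.001,"rx":0,"ry":0,"rz":0}
    - {"jaw":0.0,"x":0,"y":0,"z":0.0015,"rx":0,"ry":0,"rz":0}
    - {"jaw":0.0,"x":0,"y":0,"z":0.0015,"rx":0,"ry":0,"rz":0}
    - {"jaw":0.0,"x":0,"y":0,"z":0.0015,"rx":0,"ry":0,"rz":0}

```text
time: 14.1
ee_pos: [0.4783, 0.1171, 0.2038]
tcp_rot: [[0.966, 0.257, 0.001], [0.257, -0.966, 0.0], [0.001, 0.0, -1.0]]
ft_force: [-0.9, 0.2, 8.1]
opening: 0.0159
grip_force: 98.0
```

Request:
carry_out:
  commands:
    - {"jaw":0.0,"x":0,"y":0,"z":0.0004,"rx":0,"ry":0,"rz":0}
    - {"jaw":0.0,"x":0,"y":0,"z":0.0008,"rx":0,"ry":0,"rz":0}
    - {"jaw":0.0,"x":0,"y":0,"z":0.0011,"rx":0,"ry":0,"rz":0}
    - {"jaw":0.0,"x":0,"y":0,"z":0.0011,"rx":0,"ry":0,"rz":0}
    - {"jaw":0.0,"x":0,"y":0,"z":0.0011,"rx":0,"ry":0,"rz":0}

```text
time: 14.72
ee_pos: [0.4784, 0.1171, 0.2028]
tcp_rot: [[0.966, 0.257, 0.001], [0.257, -0.966, 0.0], [0.001, 0.0, -1.0]]
ft_force: [-1.6, -0.5, 8.3]
opening: 0.0158
grip_force: 98.0
```

That's level. I'll lift, go back over the middle and check the heights from the same view as before.

Request:
carry_out:
  commands:
    - {"jaw":0.0,"x":0,"y":0,"z":-0.005,"rx":0,"ry":0,"rz":0}
    - {"jaw":0.0,"x":0,"y":0,"z":-0.017,"rx":0,"ry":0,"rz":0}
    - {"jaw":0.0,"x":0,"y":0,"z":-0.029,"rx":0,"ry":0,"rz":0}
    - {"jaw":0.0,"x":0.0185,"y":-0.026,"z":-0.029,"rx":0,"ry":0,"rz":0}
    - {"jaw":0.0,"x":0.037,"y":-0.0517,"z":-0.029,"rx":0,"ry":0,"rz":0}

```text
time: 15.35
ee_pos: [0.501, 0.1772, 0.2321]
tcp_rot: [[0.967, 0.256, 0.001], [0.256, -0.967, 0.0], [0.001, 0.0, -1.0]]
ft_force: [0.5, -0.3, -2.1]
opening: 0.0157
grip_force: 97.9
```

Request:
carry_out:
  commands:
    - {"jaw":0.0,"x":0,"y":0,"z":0,"rx":0,"ry":0,"rz":0}
    - {"jaw":0.0,"x":0,"y":0,"z":0,"rx":0,"ry":0,"rz":0}
    - {"jaw":0.0,"x":0,"y":0,"z":0,"rx":0,"ry":0,"rz":0}
    - {"jaw":0.0,"x":0,"y":0,"z":0,"rx":0,"ry":0,"rz":0}
    - {"jaw":0.0,"x":0,"y":0,"z":0,"rx":0,"ry":0,"rz":0}

```text
time: 15.98
ee_pos: [0.5005, 0.1762, 0.2311]
tcp_rot: [[0.967, 0.256, 0.0], [0.256, -0.967, 0.0], [0.0, -0.0, -1.0]]
ft_force: [0.3, 0.1, -0.6]
opening: 0.0163
grip_force: 97.9
```

```bash
python3 - <<'E'
from h import *
np.set_printoptions(precision=4,suppress=True)
grab("wrist","w4"); o=get_obs(); print(o["ee_pos"],o["ft_force"])
C=cloud("w4"); c=np.array([.499,.1783])
th=np.radians(24.3); R=np.array([[np.cos(th),-np.sin(th)],[np.sin(th),np.cos(th)]])
for k,(a,b) in enumerate(((0,0),(1,1),(1,-1),(-1,1),(-1,-1))):
    p=c+R@[.045*a,.045*b]; n=np.hypot(C[...,0]-p[0],C[...,1]-p[1])<.012
    q=C[n&(C[...,2]>.0965)&(C[...,2]<.125)]
    t=np.percentile(q[:,2],80); print(k+1,len(q),np.median(q[abs(q[:,2]-t)<.002,2]))
print(*axis("w4",o["ee_pos"]),sep="\n")
d=np.array([.5002,-.2382])-o["ee_pos"][:2]; print(d,o["tcp_rot"][:2,:2].T@d)
E
```

```text
[0.5005 0.1763 0.231 ] [-0.0084  0.7554 -1.3688]
1 302 0.10983877126246555
2 390 0.1098240959221892
3 382 0.10986416530722984
4 172 0.10978309716000809
5 376 0.11006292971743997
0.14027367240135713
[[ 0.5039  0.1779  0.1459  0.0045  0.0088 65.    ]
 [ 0.504   0.1785  0.1586  0.0052  0.0087 74.    ]
 [ 0.5039  0.178   0.1704  0.0048  0.0092 90.    ]
 [ 0.5042  0.1782  0.1792  0.0035  0.0075 42.    ]]
[-0.0003 -0.4145] [-0.1066  0.4006]
```

All five buttons are level within 0.3 mm and the probe is still straight. I'll carry it back over the stand.

Request:
carry_out:
  commands:
    - {"jaw":0.0,"x":-0.008,"y":0.03,"z":0,"rx":0,"ry":0,"rz":0}
    - {"jaw":0.0,"x":-0.0205,"y":0.077,"z":0,"rx":0,"ry":0,"rz":0}
    - {"jaw":0.0,"x":-0.033,"y":0.124,"z":0,"rx":0,"ry":0,"rz":0}
    - {"jaw":0.0,"x":-0.0455,"y":0.171,"z":0,"rx":0,"ry":0,"rz":0}
    - {"jaw":0.0,"x":-0.058,"y":0.218,"z":0,"rx":0,"ry":0,"rz":0}

```text
time: 16.65
ee_pos: [0.5003, -0.0507, 0.2312]
tcp_rot: [[0.966, 0.257, 0.0], [0.257, -0.966, -0.0], [0.0, 0.0, -1.0]]
ft_force: [0.2, -0.2, -1.9]
opening: 0.0157
grip_force: 97.9
```

Request:
carry_out:
  commands:
    - {"jaw":0.0,"x":-0.0125,"y":0.047,"z":0,"rx":0,"ry":0,"rz":0}
    - {"jaw":0.0,"x":-0.025,"y":0.094,"z":0,"rx":0,"ry":0,"rz":0}
    - {"jaw":0.0,"x":-0.0375,"y":0.141,"z":0,"rx":0,"ry":0,"rz":0}
    - {"jaw":0.0,"x":-0.0486,"y":0.183,"z":0,"rx":0,"ry":0,"rz":0}
    - {"jaw":0.0,"x":-0.0486,"y":0.183,"z":0,"rx":0,"ry":0,"rz":0}

```text
time: 17.27
ee_pos: [0.5001, -0.2409, 0.2308]
tcp_rot: [[0.967, 0.254, -0.0], [0.254, -0.967, -0.0], [-0.0, 0.0, -1.0]]
ft_force: [-0.3, 0.4, -2.0]
opening: 0.0157
grip_force: 97.9
```

Request:
carry_out:
  commands:
    - {"jaw":0.0,"x":0,"y":0,"z":0.005,"rx":0,"ry":0,"rz":0}
    - {"jaw":0.0,"x":0,"y":0,"z":0.015,"rx":0,"ry":0,"rz":0}
    - {"jaw":0.0,"x":0,"y":0,"z":0.03,"rx":0,"ry":0,"rz":0}
    - {"jaw":0.0,"x":0,"y":0,"z":0.04,"rx":0,"ry":0,"rz":0}
    - {"jaw":0.0,"x":0,"y":0,"z":0.04,"rx":0,"ry":0,"rz":0}

```text
time: 17.9
ee_pos: [0.5001, -0.238, 0.1899]
tcp_rot: [[0.966, 0.257, -0.002], [0.257, -0.966, 0.001], [-0.001, -0.001, -1.0]]
ft_force: [-0.6, 1.2, -0.9]
opening: 0.016
grip_force: 97.9
```

```bash
python3 - <<'E'
from h import *
grab("wrist","w5"); o=get_obs(); print(o["ee_pos"],o["ft_force"])
w=cv2.imread("pics/w5.png")[140:380,200:440]; cv2.imwrite("pics/w5c.png",cv2.resize(w,(600,600),interpolation=cv2.INTER_CUBIC))
E
```

```text
[ 0.50041844 -0.23824695  0.19066533] [-0.15526    -0.50047977 -1.41906996]
```

View pics/w5c.png

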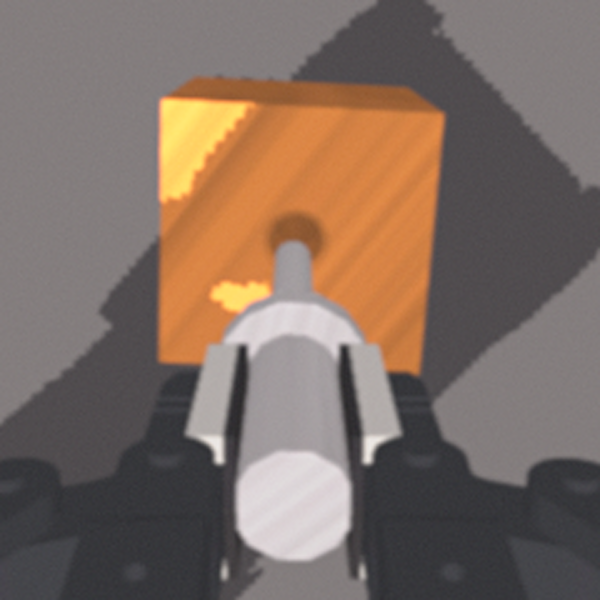

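The tip at crop (293,245) lines up with the hole at (296,233). I'll lower it.

Request:
carry_out:
  commands:
    - {"jaw":0.0,"x":0,"y":0,"z":0.008,"rx":0,"ry":0,"rz":0}
    - {"jaw":0.0,"x":0,"y":0,"z":0.016,"rx":0,"ry":0,"rz":0}
    - {"jaw":0.0,"x":0,"y":0,"z":0.024,"rx":0,"ry":0,"rz":0}
    - {"jaw":0.0,"x":0,"y":0,"z":0.03,"rx":0,"ry":0,"rz":0}
    - {"jaw":0.0,"x":0,"y":0,"z":0.03,"rx":0,"ry":0,"rz":0}

```text
time: 18.58
ee_pos: [0.5003, -0.2383, 0.1605]
tcp_rot: [[0.966, 0.257, -0.001], [0.257, -0.966, 0.0], [-0.001, -0.001, -1.0]]
ft_force: [-0.1, 0.9, -1.1]
opening: 0.0159
grip_force: 97.9
```

In the hole without contact. I'll continue down.

Request:
carry_out:
  commands:
    - {"jaw":0.0,"x":0,"y":0,"z":0.012,"rx":0,"ry":0,"rz":0}
    - {"jaw":0.0,"x":0,"y":0,"z":0.024,"rx":0,"ry":0,"rz":0}
    - {"jaw":0.0,"x":0,"y":0,"z":0.036,"rx":0,"ry":0,"rz":0}
    - {"jaw":0.0,"x":0,"y":0,"z":0.048,"rx":0,"ry":0,"rz":0}
    - {"jaw":0.0,"x":0,"y":0,"z":0.054,"rx":0,"ry":0,"rz":0}

```text
time: 19.2
ee_pos: [0.5002, -0.2383, 0.106]
tcp_rot: [[0.966, 0.257, -0.001], [0.257, -0.966, 0.001], [-0.001, -0.001, -1.0]]
ft_force: [-0.3, 1.2, -1.0]
opening: 0.0156
grip_force: 97.9
```

Request:
carry_out:
  commands:
    - {"jaw":0.0,"x":0,"y":0,"z":0.001,"rx":0,"ry":0,"rz":0}
    - {"jaw":0.0,"x":0,"y":0,"z":0.002,"rx":0,"ry":0,"rz":0}
    - {"jaw":0.0,"x":0,"y":0,"z":0.003,"rx":0,"ry":0,"rz":0}
    - {"jaw":0.0,"x":0,"y":0,"z":0.0038,"rx":0,"ry":0,"rz":0}
    - {"jaw":0.0,"x":0,"y":0,"z":0.0038,"rx":0,"ry":0,"rz":0}

```text
time: 19.82
ee_pos: [0.5005, -0.2385, 0.1032]
tcp_rot: [[0.966, 0.257, 0.0], [0.257, -0.966, -0.0], [0.0, 0.0, -1.0]]
ft_force: [-0.5, -0.7, -0.9]
opening: 0.0158
grip_force: 97.9
```

Request:
carry_out:
  commands:
    - {"jaw":0.0,"x":0,"y":0,"z":0.0004,"rx":0,"ry":0,"rz":0}
    - {"jaw":0.0,"x":0,"y":0,"z":0.0008,"rx":0,"ry":0,"rz":0}
    - {"jaw":0.0,"x":0,"y":0,"z":0.001,"rx":0,"ry":0,"rz":0}
    - {"jaw":0.0,"x":0,"y":0,"z":0.001,"rx":0,"ry":0,"rz":0}
    - {"jaw":0.0,"x":0,"y":0,"z":0.001,"rx":0,"ry":0,"rz":0}

```text
time: 20.45
ee_pos: [0.5005, -0.2384, 0.1022]
tcp_rot: [[0.966, 0.257, 0.0], [0.257, -0.966, -0.0], [0.0, 0.0, -1.0]]
ft_force: [-0.9, -0.1, -0.0]
opening: 0.0158
grip_force: 97.9
```

Request:
carry_out:
  commands:
    - {"jaw":0.02,"x":0,"y":0,"z":0,"rx":0,"ry":0,"rz":0}
    - {"jaw":0.03,"x":0,"y":0,"z":0,"rx":0,"ry":0,"rz":0}
    - {"jaw":0.05,"x":0,"y":0,"z":0,"rx":0,"ry":0,"rz":0}
    - {"jaw":0.085,"x":0,"y":0,"z":0,"rx":0,"ry":0,"rz":0}
    - {"jaw":0.085,"x":0,"y":0,"z":0,"rx":0,"ry":0,"rz":0}

```text
time: 21.08
ee_pos: [0.5005, -0.2384, 0.1022]
tcp_rot: [[0.966, 0.257, -0.0], [0.257, -0.966, 0.0], [-0.0, -0.0, -1.0]]
ft_force: [0.2, 0.6, 0.5]
opening: 0.0823
grip_force: 0.0
```

Request:
carry_out:
  commands:
    - {"jaw":0.085,"x":0,"y":0,"z":0,"rx":0,"ry":0,"rz":0}
    - {"jaw":0.085,"x":0,"y":0,"z":-0.02,"rx":0,"ry":0,"rz":0}
    - {"jaw":0.085,"x":0,"y":0,"z":-0.06,"rx":0,"ry":0,"rz":0}
    - {"jaw":0.085,"x":0,"y":0,"z":-0.1,"rx":0,"ry":0,"rz":0}
    - {"jaw":0.085,"x":0,"y":0,"z":-0.13,"rx":0,"ry":0,"rz":0}

```text
time: 21.7
ee_pos: [0.5006, -0.2385, 0.234]
tcp_rot: [[0.966, 0.257, 0.001], [0.257, -0.966, -0.001], [0.001, 0.001, -1.0]]
ft_force: [0.6, 0.3, -0.5]
opening: 0.0849
grip_force: 0.0
```

```bash
python3 - <<'E'
from h import *
grab("wrist","w6"); print(get_obs()["ee_pos"])
C=cloud("w6"); m=(np.hypot(C[...,0]-.501,C[...,1]+.239)<.07)
for a,b in((.08,.088),(.09,.0965),(.13,.145)):
    q=C[m&(C[...,2]>a)&(C[...,2]<b)]; print(a,len(q),np.median(q,0),cv2.minAreaRect((q[:,:2]*1000).astype(np.float32))[0],cv2.minEnclosingCircle((q[:,:2]*1000).astype(np.float32)))
E
```

```text
[ 0.5018123  -0.23919197  0.23757147]
0.08 7266 [ 0.50541149 -0.23572781  0.08434134] (499.6072082519531, -237.6955108642578) ((500.24664306640625, -237.5218048095703), 55.816184997558594)
0.09 446 [ 0.50624152 -0.23448481  0.09234537] (502.3627624511719, -236.7703857421875) ((499.8414001464844, -237.4771728515625), 14.929814338684082)
0.13 505 [ 0.50067033 -0.23736458  0.13721459] (500.095458984375, -237.4812469482422) ((500.1241455078125, -237.38235473632812), 9.004252433776855)
```

View pics/w6.png

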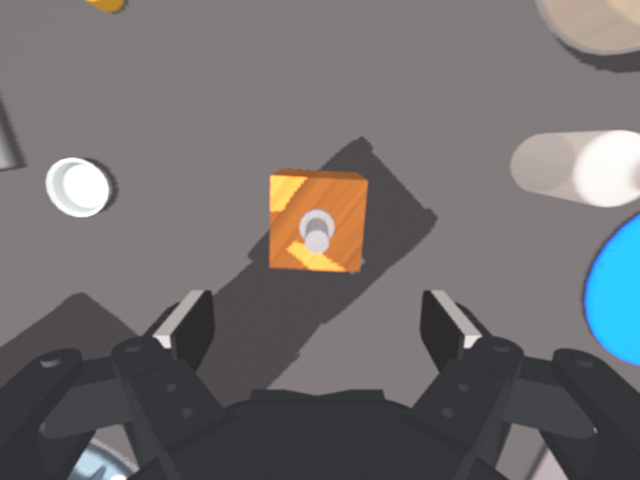

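The probe stands home as at the start, with its flange at 0.0923, its top at 0.1372 at (317,242), and less than 1 mm off the hole's axis. The gripper is clear.

```bash
python3 -c "
from h import *
print(ticket.finish_job())"
```

```text
the job is handed in; nothing more can be done
None
```

The high button was the one at the −x −y corner (place5), 3.9 mm high; I pressed it down to within about 0.3 mm of the others, put the probe back fully home, and handed the job in at about 22 s (touch-checked only against the middle button, the other three by camera; no verdict was returned).

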